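# Slide the contactor board off the stack onto the green stand

## Task

Slide the top board of the stack, the one that carries the contactor, sideways off the stack and onto the green-topped stand, leaving it centred and square on it. Slide it across without lifting it (never more than about a centimetre above the level where it lay), and leave the two bare tan boards underneath lying where they are.

Things in the scene. Friction and masses are not known exactly. Their poses are not given: they have to be found in the camera images.
- contactor_board: Top of the stack: brown board 130 (x) x 110 (y) x 10 mm, 0.5 kg, loose. On its middle a steel rail (35 x 90, 10 to 17 mm above the underside) carries a contactor: white block 70 (x) x 45 (y), from 17 to 57 mm, with a black head 46 (x) x 45 (y) up to 77 mm; its flat +y and -y sides, 45 apart, can be gripped from above. Origin: centre of the board's underside, 40 mm above the bench; z up.
- middle_board: Bare pale tan board, 130 (x) x 110 (y) x 10 mm, 0.2 kg, loose, directly under the contactor board. Origin: centre of its underside, z up.
- bottom_board: Bare pale tan board, 130 (x) x 110 (y) x 10 mm, 0.2 kg, loose, under the middle board, on a fixed wooden plinth 20 mm high. Origin: centre of its underside, z up.
- green_stand: Fixed stand, flat green top 150 (x) x 130 (y), 38 mm high: 2 mm below the contactor board's underside as stacked. Beside the stack on its +y or -y side, square with it, gap 10 to 25 mm, up to 12 mm off line in x. An orange-topped twin (the wrong one) is on the other side. Origin: centre of its underside, on the bench; z up.
Things that resemble listed ones, but are neither listed nor needed, are in the scene too. What is shaped like the contactor_board but blue is not meant. Leave any yellow look-alike of the green_stand alone.

How it is judged (in metres and radians):
At the end, for the whole second after the job is handed in: The contactor board lies flat, right way up and at rest on the green stand, its centre within 20 mm of the stand's centre, its sides within 10 degrees of the stand's; the two bare boards are within 15 mm of where they began (horizontal distance between contactor_board and green_stand below 0.02 m and angle between the x axis of contactor_board and the x axis of green_stand, either way round below 0.18 rad and z of contactor_board in the frame of green_stand between 0.033 and 0.043 m and angle between contactor_board's own z axis and vertical below 0.1 rad and linear speed of contactor_board below 0.02 m/s and distance of each of middle_board, bottom_board from where it was at the start of the episode below 0.015 m); the robot touches nothing.
It fails at once if the contactor board is lifted more than 13 mm above the level where it lay in the stack (z of contactor_board in the frame of green_stand above 0.053 m).
It fails at once if the middle board is moved more than 15 mm (distance of middle_board from where it was at the start of the episode above 0.015 m).
It fails at once if the bottom board is moved more than 15 mm (distance of bottom_board from where it was at the start of the episode above 0.015 m).
It fails at once if the contactor board is tipped more than 17 degrees (angle between contactor_board's own z axis and vertical above 0.3 rad).
It also fails if it takes over 35 s, if anything falls off the work surface, if the arm or the gripper's body presses on something with over 40 N, if the wrist force passes 120 N, or if a joint passes its speed limit or range.

## Robot

A 6-joint arm with a two-finger parallel gripper is mounted at the origin on the work surface. World frame = base frame: x ahead of the robot, y to its left, z up, the work surface at z = 0. Lengths are in mm, angles in rad, forces in N, time in s.
With the tool pointing down it reaches from about 350 to 775 mm from the base axis. Payload 7.3 kg.
Tool frame: the origin (TCP) lies at the very end of the fingers, on their centre line; the grasp point (between the pads) lies 19 mm behind it (ctrl.grasp_offset is the distance from the TCP to the grasp point, in mm); z points along the fingers, y is the direction in which the jaws open and shut (so a half turn about z gives the same grasp; the last joint's range is limited). The gripper opens to 92 mm and grips with 3 to 60 N. Pads are 19 mm wide; open, the fingers measure 130 mm over their backs; the gripper's body (75 mm by 190 mm) begins 47 mm behind the grasp point.
Start: joints at [1.059, 0.342, 1.524, -0, 1.275, -0.146], TCP at [187.777, 490.29, 226.741] pointing down, gripper open.
Joint ranges: [-2.53, 2.53], [-0.77, 2.02], [0.04, 2.7], [-1, 4.14], [0.28, 2.66], [-3.11, 3.11]. Speed limits (rad/s): [2.57, 2.57, 3.14, 3.14, 3.14, 3.14].

## Interface

Orientations are given as a 3x3 rotation matrix whose columns are the frame's x, y, z axes.
In Python, from rig import ctrl gives the robot as it stands.
- The arm moves only by the tool apply_moves, never from a script. Its argument "targets" is one flat list of numbers, 7 for each row, row after row: the finger opening in cm, from 0 to 9.18, then the shift along the tool's x, y, z in cm, then the turn, a rotation vector about the tool's x, y, z in degrees. In form: [hand, dx, dy, dz, wx, wy, wz, hand, dx, dy, dz, wx, wy, wz, ...]. A call has 1 to 20 rows; each row is the pose to reach, as a shift and turn from the pose commanded when the call began, along the tool's axes at that moment; what a row does not reach only later rows make up. A row lasts 1/10 s, in which the tool goes at most 50 mm and 8.59 degrees, less where a joint would pass 70% of its speed; a pose out of reach is approached as far as the arm can. A call with a gripper value outside its range is refused whole. The fingers move at their own pace and stop on an object; "grip_force" is the grip in N (left out, the last holds). Time passes only in rows, so rows that repeat a pose let the fingers close. It gives the time, the measured TCP pose, the force and the opening at its end, in the units of the state.
- ctrl.observe(): the state, without advancing time (a new reading comes with each control period).
- ctrl.snapshot(name): name is "scene" or "side" or "wrist"; returns the picture (384x512x3 uint8, red, green, blue); there is no depth.
- ctrl.camera_params(name): a dict with "intrinsics" (3x3 intrinsics, pixels), "view" (4x4, takes a point from world to camera coordinates); the wrist camera has in their place "T_tool_cam" (4x4, takes a point from camera to tool coordinates, whose origin is the TCP and whose axes are the flange's). Camera axes: x right, y up, looking along -z (the intrinsics and any distortion apply to the point x, -y, -z); pixel columns grow to the right and rows downward; lengths in mm; the calibration is good to about 2 mm. The wrist camera is an equidistant fisheye: a pixel r from the principal point sees the ray r / f radians off the axis. A picture is of the moment at which its call begins: read the wrist's pose just before it. camera_params takes no time and is no camera call.
- ctrl.finish_job(): hands the job in, once; it reports no verdict.
The state is a dict: "time": time; "joint_pos": joint angles; "dq": joint speeds; "effort": joint torques, N m; "tcp_pos": TCP position; "orientation": TCP orientation; "wrist_force": force on the tool from outside, world axes, zero at the start; "wrist_torque": the same for the moment, N m; "grip_width": finger opening in mm.
Only numpy, scipy, OpenCV 4.12 (cv2) and the standard library are available. Lean on these libraries where they do the work, as an engineer would, in place of code of your own. Each camera call takes 0.05 s, during which the arm holds its last target.

## Working session

There is one attempt and no reset: what is moved stays moved. The work goes in short steps, Python scripts to look and compute and a tool call to move; the robot and the scene stay as the last step left them, time stands still between calls to the robot, and variables do not carry over. Pictures are saved under pics/ and viewed, and the job is handed in when it is done.

Besides the shell and the picture viewer there is one more tool, called after "Emit:" as name(argument=value, ...) on one line, values as JSON. apply_moves: Moves the arm, as the interface text tells. Its arguments: {"type":"object","properties":{"targets":{"type":"array","items":{"type":"number"}},"grip_force":{"type":"number"}},"required":["targets"]}

```bash
mkdir -p pics; ls; python3 - <<'E'
from rig import ctrl
import cv2,numpy as np
s=ctrl.observe();print(s)
for n in("scene","side","wrist"):
    im=ctrl.snapshot(n);cv2.imwrite(f"pics/{n}0.png",im[:,:,::-1])
    print(n,ctrl.camera_params(n))
E
```

```text
pics
{'time': 0.0, 'joint_pos': array([ 1.05897231e+00,  3.42713398e-01,  1.52502157e+00, -1.08079717e-05,
        1.27536552e+00, -1.46018665e-01]), 'dq': array([ 0.00142267, -0.00061587, -0.00083844, -0.00032167,  0.00034911,
        0.00153573]), 'effort': array([ 5.98592960e-04, -4.31237626e+01, -2.44218528e+01,  7.18666683e-02,
        5.61051350e-02, -1.68598258e-04]), 'tcp_pos': array([187.58683711, 489.91486422, 226.04820119]), 'orientation': array([[-9.33837042e-01,  3.57697983e-01, -7.29473493e-04],
       [ 3.57698666e-01,  9.33836133e-01, -1.31967109e-03],
       [ 2.09165019e-04, -1.49328944e-03, -9.99998863e-01]]), 'wrist_force': array([ 0.04329924, -0.00625178,  0.36025131]), 'wrist_torque': array([-0.03348068,  0.02060384,  0.03039704]), 'grip_width': 91.78055024951733}
scene {'intrinsics': array([[368.7077924 ,   0.        , 256.8036965 ],
       [  0.        , 368.7077924 , 193.34823166],
       [  0.        ,   0.        ,   1.        ]]), 'view': array([[-1.05201697e-02,  9.99872687e-01,  1.19973226e-02,
        -7.29571400e+01],
       [-5.36608671e-01, -1.576916
[... 579 characters left out ...]
    [-6.87470528e-02, -8.64549188e-01,  4.97823808e-01,
        -7.26199343e+02],
       [ 0.00000000e+00,  0.00000000e+00,  0.00000000e+00,
         1.00000000e+00]])}
wrist {'intrinsics': array([[297.31863964,   0.        , 251.48251327],
       [  0.        , 297.31863964, 195.0835228 ],
       [  0.        ,   0.        ,   1.        ]]), 'T_tool_cam': array([[ 6.03695028e-04,  9.53846496e-01,  3.00294020e-01,
         8.15269266e+01],
       [ 9.99999804e-01, -6.25009227e-04, -2.50822492e-05,
         1.19692943e+00],
       [ 1.63761918e-04,  3.00293976e-01, -9.53846686e-01,
        -1.57171246e+02],
       [ 0.00000000e+00,  0.00000000e+00,  0.00000000e+00,
         1.00000000e+00]])}
```

View pics/scene0.png

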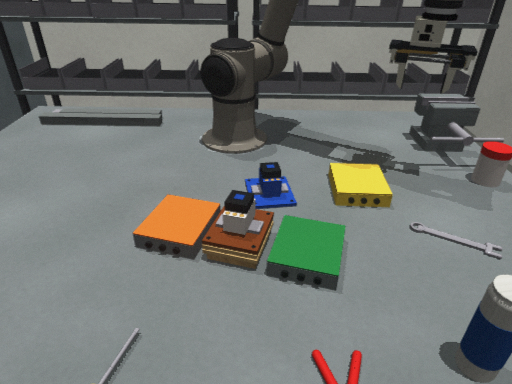

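View pics/side0.png

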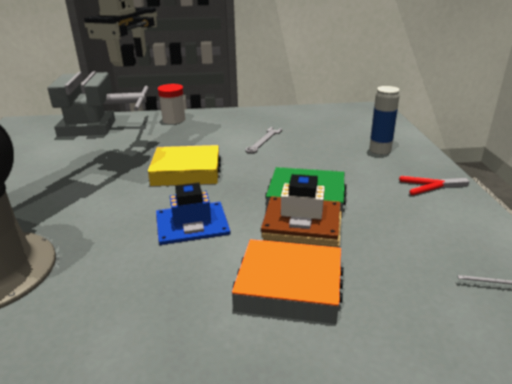

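View pics/wrist0.png

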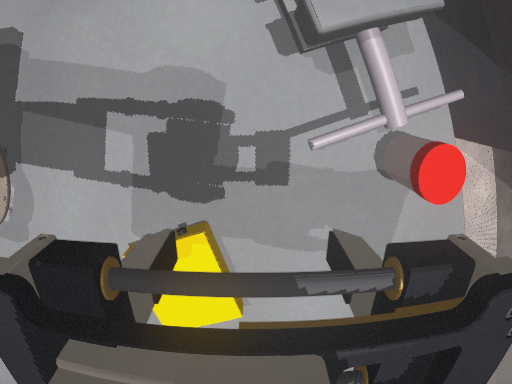

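The scene view shows the brown board with its contactor on the stack at about (238,237). The green stand is at (308,247) on the +y side, and the orange stand is at (178,222). The blue and yellow look-alikes are further back. The side view agrees: stack at (302,215), green behind it at (307,187). Next I measure their positions.

```bash
cat > h.py <<'E'
import cv2,numpy as np
from rig import ctrl
def ray(n,uv):
    p=ctrl.camera_params(n);K=p["intrinsics"];V=p["view"];R=V[:3,:3]
    d=np.linalg.inv(K)@[uv[0],uv[1],1.];d=np.array([d[0],-d[1],-d[2]])
    return -R.T@V[:3,3],R.T@d
def onz(n,uv,z):
    c,d=ray(n,uv);return c+d*(z-c[2])/d[2]
def hsv(im):return cv2.cvtColor(im,cv2.COLOR_RGB2HSV)
def biggest(m):
    c,_=cv2.findContours(m,cv2.RETR_EXTERNAL,cv2.CHAIN_APPROX_NONE)
    return max(c,key=cv2.contourArea)
def rect(n,m,z):
    c=cv2.convexHull(biggest(m))[:,0,:].astype(float)
    P=np.array([onz(n,p,z)[:2] for p in c]).astype(np.float32)
    r=cv2.minAreaRect(P);return r
def tocorner(n,m,z):
    c=cv2.convexHull(biggest(m))
    q=cv2.approxPolyN(c,4,ensure_convex=True)[0].astype(float)
    return q,np.array([onz(n,p,z)[:2] for p in q])
MASK={'green':((45,120,90),(80,255,255)),'brown':((4,110,60),(14,255,200)),'orange':((8,200,210),(20,255,255))}
def mask(im,k):return cv2.inRange(hsv(im),*[np.array(a,np.uint8) for a in MASK[k]])
E
python3 - <<'E'
from h import *
for n in("scene","side"):
    im=cv2.imread(f"pics/{n}0.png")[:,:,::-1].copy();H=hsv(im)
    pts={'scene':dict(g=(308,240),b=(262,235),b2=(215,240),o=(178,222),gs=(303,272),tan=(235,262),cw=(238,222)),'side':dict(g=(355-60,180),b=(280,225),b2=(325,230),o=(290,270),cw=(300,208),tan=(290,238))}[n]
    print(n,{k:H[v[1],v[0]].tolist() for k,v in pts.items()})
    for k,z in(('green',38),('brown',50),('orange',38)):
        m=mask(im,k);print(k,(m>0).sum(),rect(n,m,z));q,P=tocorner(n,m,z);print(q.round(1).tolist(),P.round(0).tolist(),P.mean(0))
        cv2.imwrite(f"pics/m_{n}_{k}.png",m)
    print()
for n,(x,y,w,h) in dict(scene=(120,150,250,150),side=(220,150,150,180)).items():
    im=cv2.imread(f"pics/{n}0.png")[y:y+h,x:x+w];f=3
    cv2.imwrite(f"pics/z_{n}.png",cv2.resize(im,None,fx=f,fy=f,interpolation=cv2.INTER_CUBIC))
E
```

```text
scene {'g': [67, 167, 145], 'b': [10, 185, 131], 'b2': [11, 184, 137], 'o': [14, 197, 233], 'gs': [60, 10, 52], 'tan': [16, 115, 84], 'cw': [15, 27, 95]}
green 3311 ((568.3507080078125, 178.5267333984375), (128.60601806640625, 148.94505310058594), 74.81578826904297)
[[345.0, 225.0], [338.0, 275.0], [267.0, 261.0], [284.0, 215.0]] [[513.0, 261.0], [657.0, 221.0], [624.0, 98.0], [481.0, 136.0]] [568.53981083 178.8753621 ]
brown 1358 ((535.92529296875, 43.85273361206055), (112.74130249023438, 130.87991333007812), 74.73837280273438)
[[275.0, 211.0], [258.0, 252.0], [201.0, 240.0], [223.0, 206.0]] [[483.0, 116.0], [614.0, 81.0], [583.0, -27.0], [468.0, 4.0]] [536.80506761  43.47848769]
orange 13 ((580.62646484375, -51.58600616455078), (0.0, 0.0), 0.0)Traceback (most recent call last):
  File "<stdin>", line 7, in <module>
  File "h.py", line 19, in tocorner
    q=cv2.approxPolyN(c,4,ensure_convex=True)[0].astype(float)
      ~~~~~~~~~~~~~~~^^^^^^^^^^^^^^^^^^^^^^^^
cv2.error: OpenCV(4.12.0) /io/opencv/modules/imgproc/src/approx.cpp:987: error: (-215:Assertion failed) (curve.cols == 1 && curve.rows >= nsides) || (curve.rows == 1 && curve.cols >= nsides) in function 'approxPolyN'
```

```bash
python3 - <<'E'
from h import *
for n in("scene","side"):
    im=cv2.imread(f"pics/{n}0.png")[:,:,::-1].copy()
    for k,z in(('green',38),('brown',50)):
        m=mask(im,k);print(n,k,(m>0).sum(),rect(n,m,z));q,P=tocorner(n,m,z);print(q.round(1).tolist(),P.round(0).tolist(),P.mean(0))
    H=hsv(im)
    # black head / white block
    roi={'scene':(215,185,50,55),'side':(275,168,60,60)}[n];x,y,w,h=roi
    print(H[y:y+h:6,x:x+w:5].tolist() if 0 else '')
for n,(x,y,w,h) in dict(scene=(120,150,250,150),side=(220,150,150,180)).items():
    im=cv2.imread(f"pics/{n}0.png")[y:y+h,x:x+w];f=3
    cv2.imwrite(f"pics/z_{n}.png",cv2.resize(im,None,fx=f,fy=f,interpolation=cv2.INTER_CUBIC))
E
```

```text
scene green 3311 ((568.3507080078125, 178.5267333984375), (128.60601806640625, 148.94505310058594), 74.81578826904297)
[[345.0, 225.0], [338.0, 275.0], [267.0, 261.0], [284.0, 215.0]] [[513.0, 261.0], [657.0, 221.0], [624.0, 98.0], [481.0, 136.0]] [568.53981083 178.8753621 ]
scene brown 1358 ((535.92529296875, 43.85273361206055), (112.74130249023438, 130.87991333007812), 74.73837280273438)
[[275.0, 211.0], [258.0, 252.0], [201.0, 240.0], [223.0, 206.0]] [[483.0, 116.0], [614.0, 81.0], [583.0, -27.0], [468.0, 4.0]] [536.80506761  43.47848769]

side green 1282 ((566.65625, 179.4178009033203), (129.881591796875, 150.29461669921875), 74.50482177734375)
[[343.0, 172.0], [345.0, 202.0], [265.0, 196.0], [276.0, 167.0]] [[652.0, 221.0], [625.0, 97.0], [476.0, 137.0], [513.0, 261.0]] [566.53218348 179.05377401]
side brown 1990 ((531.5236206054688, 41.3813591003418), (111.3442611694336, 131.70892333984375), 74.38225555419922)
[[341.0, 202.0], [338.0, 237.0], [260.0, 229.0], [269.0, 197.0]] [[611.0, 78.0], [579.0, -30.0], [455.0, 6.0], [481.0, 111.0]] [531.71691596  41.50386516]
```

```bash
sleep 1
```

```text
(no output)
```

Both views agree within about 4 mm, and the sizes come out right: 130×149 for the stand and 112×131 for the board, with yaw about -15.4°. The board is at about (533.5, 42.5) and the stand at about (567.5, 179), which puts the gap at about 20 mm. Next I move above the contactor and look again with the wrist camera.

Emit:
apply_moves(targets=[9.18, -48.3, -29.4, 4.0, 0, 0, -5.6, 9.18, -48.3, -29.4, 4.0, 0, 0, -5.6, 9.18, -48.3, -29.4, 4.0, 0, 0, -5.6, 9.18, -48.3, -29.4, 4.0, 0, 0, -5.6, 9.18, -48.3, -29.4, 4.0, 0, 0, -5.6, 9.18, -48.3, -29.4, 4.0, 0, 0, -5.6, 9.18, -48.3, -29.4, 4.0, 0, 0, -5.6, 9.18, -48.3, -29.4, 4.0, 0, 0, -5.6, 9.18, -48.3, -29.4, 4.0, 0, 0, -5.6, 9.18, -48.3, -29.4, 4.0, 0, 0, -5.6, 9.18, -48.3, -29.4, 4.0, 0, 0, -5.6, 9.18, -48.3, -29.4, 4.0, 0, 0, -5.6, 9.18, -48.3, -29.4, 4.0, 0, 0, -5.6, 9.18, -48.3, -29.4, 4.0, 0, 0, -5.6, 9.18, -48.3, -29.4, 4.0, 0, 0, -5.6, 9.18, -48.3, -29.4, 4.0, 0, 0, -5.6, 9.18, -48.3, -29.4, 4.0, 0, 0, -5.6, 9.18, -48.3, -29.4, 4.0, 0, 0, -5.6])

```text
time: 1.95
tcp_pos: [533.4, 43.6, 187.0]
orientation: [[-0.965, 0.264, 0.0], [0.264, 0.965, 0.0], [-0.0, 0.0, -1.0]]
wrist_force: [-0.5, 1.5, 0.1]
grip_width: 91.6
```

```bash
python3 - <<'E'
from h import *
s=ctrl.observe();print(s['time'],s['tcp_pos'],s['orientation'].round(4),s['joint_pos'].round(2))
im=ctrl.snapshot("wrist");np.savez("w1",p=s['tcp_pos'],R=s['orientation'],im=im);cv2.imwrite("pics/wrist1.png",im[:,:,::-1])
E
```

```text
1.95 [533.44624418  43.63878744 186.98205223] [[-9.646e-01  2.638e-01  4.000e-04]
 [ 2.638e-01  9.646e-01  1.000e-04]
 [-4.000e-04  2.000e-04 -1.000e+00]] [-0.06  0.4   1.56  0.    1.19 -1.37]
```

View pics/wrist1.png

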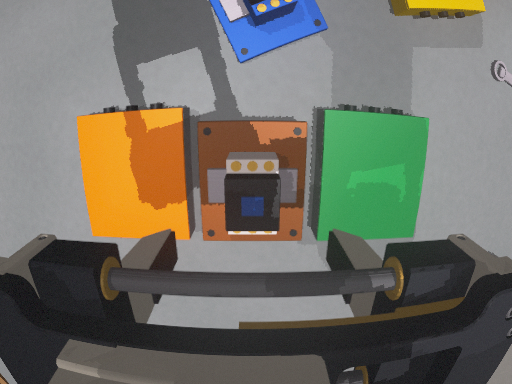

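The wrist view shows the brown board over columns 197–307 and rows 120–242, and the black head over 225–280, 173–232. Green is to its right (312–428, 108–240) and orange to its left. Next I measure from this view, which is the closest.

```bash
cat >> h.py <<'E'
def wz(uv,p,R,z):
    c=ctrl.camera_params("wrist");K=c["intrinsics"];T=c["T_tool_cam"]
    a=np.array([(uv[0]-K[0,2])/K[0,0],(uv[1]-K[1,2])/K[1,1]]);r=np.hypot(*a)+1e-9
    d=np.array([np.sin(r)*a[0]/r,-np.sin(r)*a[1]/r,-np.cos(r)])
    o=p+R@T[:3,3];d=R@T[:3,:3]@d
    return o+d*(z-o[2])/d[2]
def wrect(m,p,R,z):
    c=biggest(m)[:,0,:].astype(float)
    return cv2.minAreaRect(np.array([wz(q,p,R,z)[:2] for q in c]).astype(np.float32))
E
python3 - <<'E'
from h import *
d=np.load("w1.npz");im=d['im'];p=d['p'];R=d['R']
k3=np.ones((3,3),np.uint8)
for k,z in(('green',38),('brown',50)):
    m=mask(im,k)
    if k=='brown': m[:,:194]=0
    m=cv2.morphologyEx(m,cv2.MORPH_OPEN,k3)
    print(k,wrect(m,p,R,z))
# black head corners at z=117
m=cv2.inRange(im,(0,0,0),(45,45,45));m[:165]=0;m[236:]=0;m[:,:215]=0;m[:,290:]=0
print('head',cv2.boundingRect(biggest(m)),wrect(m,p,R,117))
c,s=R[:2,1],R[:2,0]
E
```

```text
green ((566.2001953125, 180.755615234375), (129.28616333007812, 148.2556610107422), 74.63549041748047)
brown ((532.762451171875, 45.41144561767578), (108.57820129394531, 128.86561584472656), 74.7837905883789)
head (229, 174, 50, 5) ((509.4786071777344, 53.12834930419922), (38.61359786987305, 3.2759861946105957), 74.7488021850586)
```

Emit:
apply_moves(targets=[9.18, 0, 0, 4, 0, 0, 0, 9.18, 0, 0, 8, 0, 0, 0, 9.18, 0, 0, 10.5, 0, 0, 0, 9.18, 0, 0, 11.7, 0, 0, 0, 9.18, 0, 0, 11.7, 0, 0, 0, 9.18, 0, 0, 11.7, 0, 0, 0], grip_force=25)

```text
time: 2.6
tcp_pos: [534.5, 43.0, 70.7]
orientation: [[-0.964, 0.265, 0.002], [0.265, 0.964, -0.0], [-0.002, 0.0, -1.0]]
wrist_force: [0.6, -0.3, 0.2]
grip_width: 91.9
```

```bash
python3 - <<'E'
from h import *
s=ctrl.observe();print(s['time'],s['tcp_pos'],s['wrist_force'])
for n in("side","wrist"):
    im=ctrl.snapshot(n)
    if n=="side": im=cv2.resize(im[150:330,220:370],None,fx=3,fy=3)
    cv2.imwrite(f"pics/{n}2.png",im[:,:,::-1])
E
```

```text
2.6 [534.48426783  42.9889756   70.74935808] [ 0.57657622 -0.29865903  0.18789316]
```

View pics/side2.png

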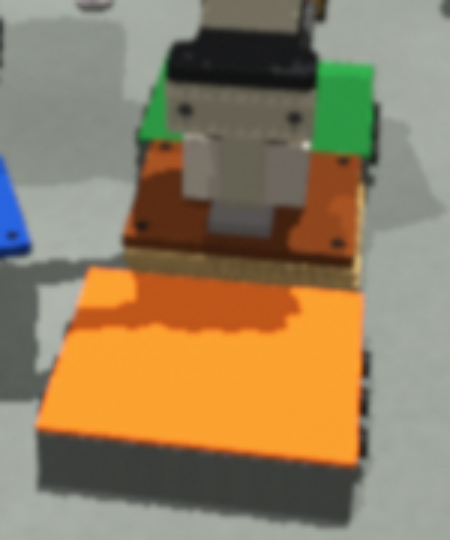

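View pics/wrist2.png

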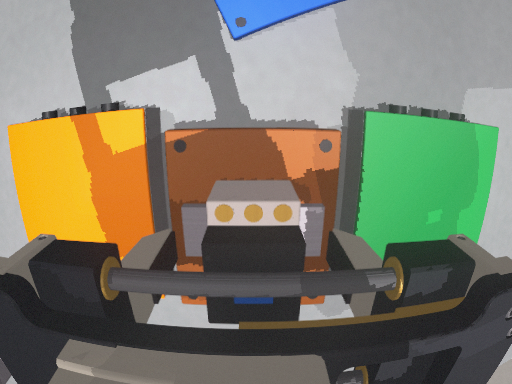

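The side view shows the near finger centred on the contactor's flat side, at about (245,170). In the wrist view the contactor sits midway between the fingers (head at 205–305, fingers at 155 and 350). I close the gripper.

Emit:
apply_moves(targets=[5.5, 0, 0, 0, 0, 0, 0, 5.5, 0, 0, 0, 0, 0, 0, 5.5, 0, 0, 0, 0, 0, 0, 5.5, 0, 0, 0, 0, 0, 0, 4.8, 0, 0, 0, 0, 0, 0, 4.3, 0, 0, 0, 0, 0, 0, 4.0, 0, 0, 0, 0, 0, 0, 4.0, 0, 0, 0, 0, 0, 0, 4.0, 0, 0, 0, 0, 0, 0, 4.0, 0, 0, 0, 0, 0, 0], grip_force=25)

```text
time: 3.7
tcp_pos: [533.7, 43.1, 69.7]
orientation: [[-0.964, 0.265, 0.0], [0.265, 0.964, 0.0], [-0.0, 0.0, -1.0]]
wrist_force: [0.7, 2.6, 0.3]
grip_width: 45.0
```

Gripped at 45.0 mm. I unload the board by about 1 mm so it doesn't drag the middle board, then slide the first part and check.

Emit:
apply_moves(targets=[4.0, 0, 0, -0.1, 0, 0, 0, 4.0, 0, 0, -0.1, 0, 0, 0, 4.0, 0, 0.3, -0.1, 0, 0, 0, 4.0, 0, 0.8, -0.1, 0, 0, 0, 4.0, 0.1, 1.5, -0.1, 0, 0, 0, 4.0, 0.1, 2.2, -0.1, 0, 0, 0, 4.0, 0.1, 2.8, -0.1, 0, 0, 0, 4.0, 0.1, 3.0, -0.1, 0, 0, 0, 4.0, 0.1, 3.0, -0.1, 0, 0, 0], grip_force=30)

```text
time: 4.6
tcp_pos: [540.7, 72.7, 70.7]
orientation: [[-0.965, 0.264, -0.0], [0.264, 0.965, 0.0], [0.0, 0.0, -1.0]]
wrist_force: [1.0, 0.3, -6.6]
grip_width: 44.8
```

```bash
python3 - <<'E'
from h import *
s=ctrl.observe();print(s['time'],s['tcp_pos'],s['wrist_force'],s['wrist_torque'])
for n in("side","scene"):
    im=ctrl.snapshot(n)
    x,y,w,h=dict(scene=(120,150,250,150),side=(220,150,150,180))[n]
    im=cv2.resize(im[y:y+h,x:x+w],None,fx=3,fy=3)
    cv2.imwrite(f"pics/{n}3.png",im[:,:,::-1])
E
```

```text
4.6 [540.66962593  72.6635963   70.66787719] [ 0.98321308  0.27737176 -6.61173822] [-0.04443379  0.01515859 -0.04616526]
```

View pics/side3.png

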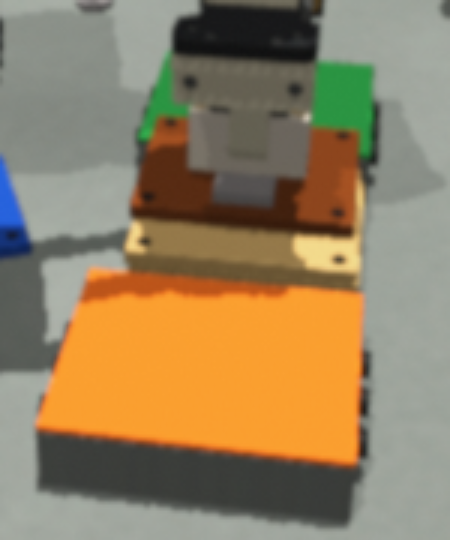

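View pics/scene3.png

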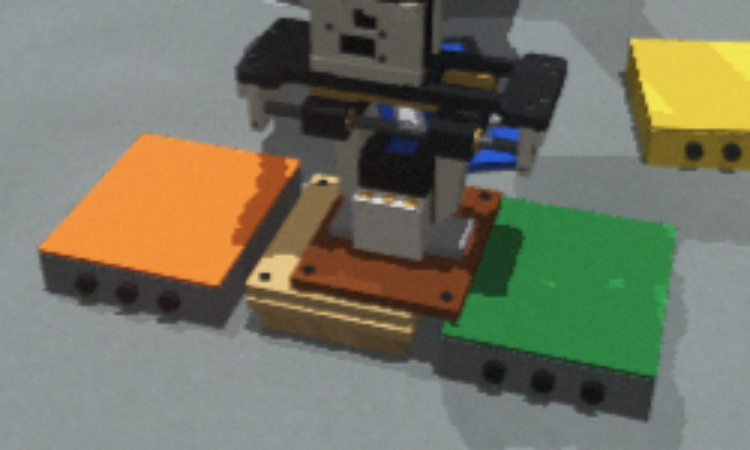

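The board has moved 30 mm towards green. In the side view the tan boards' near edge is still at rows 255–280, as before. The force of -6.6 N means the board's weight is on the gripper. I continue the slide.

Emit:
apply_moves(targets=[4.0, 0, 0.5, 0, 0, 0, 0, 4.0, 0, 1.3, 0, 0, 0, 0, 4.0, 0.1, 2.3, 0, 0, 0, 0, 4.0, 0.1, 3.3, 0, 0, 0, 0, 4.0, 0.1, 4.3, 0, 0, 0, 0, 4.0, 0.2, 5.3, 0, 0, 0, 0, 4.0, 0.2, 6.3, 0, 0, 0, 0, 4.0, 0.2, 7.3, 0, 0, 0, 0, 4.0, 0.2, 8.3, 0, 0, 0, 0, 4.0, 0.2, 9.3, 0, 0, 0, 0, 4.0, 0.3, 10.1, 0, 0, 0, 0, 4.0, 0.3, 10.6, 0, 0, 0, 0, 4.0, 0.3, 10.9, 0, 0, 0, 0, 4.0, 0.3, 10.9, 0, 0, 0, 0, 4.0, 0.3, 10.9, 0, 0, 0, 0], grip_force=30)

```text
time: 6.2
tcp_pos: [566.6, 177.8, 70.7]
orientation: [[-0.964, 0.265, -0.0], [0.265, 0.964, -0.0], [0.0, -0.0, -1.0]]
wrist_force: [0.0, -0.7, -5.3]
grip_width: 45.1
```

```bash
python3 - <<'E'
from h import *
s=ctrl.observe();print(s['time'],s['tcp_pos'],s['wrist_force'],s['wrist_torque'])
for n in("wrist","scene"):
    im=ctrl.snapshot(n)
    if n=='scene':
        x,y,w,h=(120,150,250,150)
        im=cv2.resize(im[y:y+h,x:x+w],None,fx=3,fy=3)
    cv2.imwrite(f"pics/{n}4.png",im[:,:,::-1])
E
```

```text
6.2 [566.56223391 177.82849004  70.69504458] [ 0.01054377 -0.73741742 -5.28927224] [-0.02883953  0.03329677  0.00445919]
```

View pics/wrist4.png

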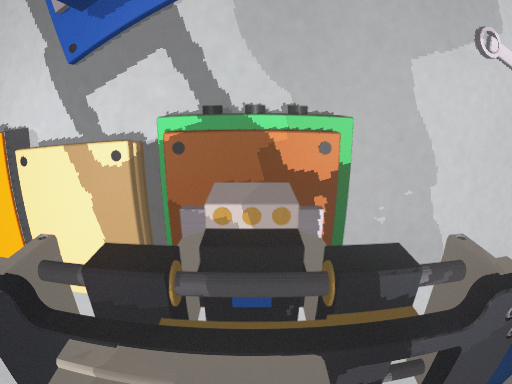

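View pics/scene4.png

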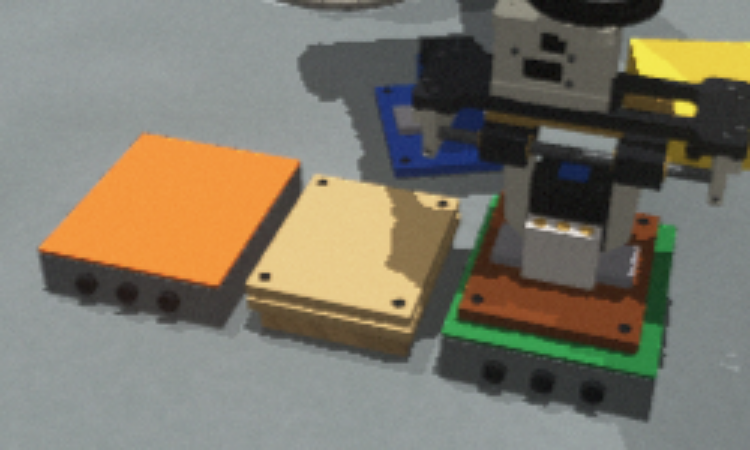

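The wrist view shows the brown board inside the green border, with about 7 px on the left and 12 px on the right, so it needs about 2 mm more in +y. In the scene view the tan stack lies square and in place. I shift by 2 mm and lower.

Emit:
apply_moves(targets=[4.0, 0, 0.1, 0, 0, 0, 0, 4.0, 0, 0.2, 0, 0, 0, 0, 4.0, 0, 0.2, 0.1, 0, 0, 0, 4.0, 0, 0.2, 0.2, 0, 0, 0, 4.0, 0, 0.2, 0.25, 0, 0, 0, 4.0, 0, 0.2, 0.3, 0, 0, 0, 4.0, 0, 0.2, 0.3, 0, 0, 0, 4.0, 0, 0.2, 0.3, 0, 0, 0])

```text
time: 7.1
tcp_pos: [567.2, 180.0, 67.8]
orientation: [[-0.964, 0.265, 0.0], [0.265, 0.964, 0.0], [-0.0, 0.0, -1.0]]
wrist_force: [-0.1, 0.5, -6.1]
grip_width: 44.9
```

Still carrying the weight, so I lower further in small steps.

Emit:
apply_moves(targets=[4.0, 0, 0, 0.05, 0, 0, 0, 4.0, 0, 0, 0.05, 0, 0, 0, 4.0, 0, 0, 0.1, 0, 0, 0, 4.0, 0, 0, 0.1, 0, 0, 0])

```text
time: 7.5
tcp_pos: [567.2, 180.0, 67.7]
orientation: [[-0.964, 0.265, 0.001], [0.265, 0.964, 0.0], [-0.001, 0.0, -1.0]]
wrist_force: [-3.6, -1.7, 5.3]
grip_width: 45.1
```

The board is seated: the vertical force went from -6 to +5 N. I release and withdraw straight up.

Emit:
apply_moves(targets=[4.8, 0, 0, 0, 0, 0, 0, 5.5, 0, 0, 0, 0, 0, 0, 6.5, 0, 0, 0, 0, 0, 0, 8.0, 0, 0, 0, 0, 0, 0, 8.0, 0, 0, 0, 0, 0, 0, 8.0, 0, 0, 0, 0, 0, 0, 8.0, 0, 0, 0, 0, 0, 0, 8.0, 0, 0, -1, 0, 0, 0, 8.0, 0, 0, -3, 0, 0, 0, 8.0, 0, 0, -7, 0, 0, 0, 8.0, 0, 0, -12, 0, 0, 0, 8.0, 0, 0, -12, 0, 0, 0, 8.0, 0, 0, -12, 0, 0, 0, 8.0, 0, 0, -12, 0, 0, 0])

```text
time: 8.9
tcp_pos: [566.5, 179.9, 186.0]
orientation: [[-0.964, 0.265, -0.002], [0.265, 0.964, -0.0], [0.001, -0.001, -1.0]]
wrist_force: [-0.3, 0.6, 0.0]
grip_width: 80.1
```

```bash
python3 - <<'E'
from h import *
s=ctrl.observe();p,R=s['tcp_pos'],s['orientation'];print(s['time'],p,s['wrist_force'],s['grip_width'])
im=ctrl.snapshot("wrist");cv2.imwrite("pics/wrist5.png",im[:,:,::-1])
k3=np.ones((3,3),np.uint8)
for k,z in(('green',38),('brown',48)):
    m=cv2.morphologyEx(mask(im,k),cv2.MORPH_OPEN,k3);print(k,wrect(m,p,R,z))
for n in("side","scene"):
    im=ctrl.snapshot(n)
    for k,z in(('green',38),('brown',48)):
        print(n,k,rect(n,mask(im,k),z))
    cv2.imwrite(f"pics/{n}5.png",im[:,:,::-1])
E
```

```text
8.9 [566.46656465 179.876969   186.02129638] [-0.31256739  0.61556245  0.04382643] 80.1431600838875
green ((566.6504516601562, 181.49777221679688), (128.57748413085938, 148.11048889160156), 74.740234375)
brown ((565.6578369140625, 181.66012573242188), (107.98953247070312, 127.2840805053711), 74.69181823730469)
side green ((612.3446655273438, 165.62237548828125), (128.8600616455078, 55.620506286621094), 73.10840606689453)
side brown ((564.1726684570312, 176.06488037109375), (114.0567855834961, 126.21051025390625), 75.05290985107422)
scene green ((568.5022583007812, 178.19314575195312), (129.39894104003906, 148.42576599121094), 75.05321502685547)
scene brown ((569.0065307617188, 178.75498962402344), (107.94776153564453, 129.40103149414062), 74.06988525390625)
```

View pics/wrist5.png

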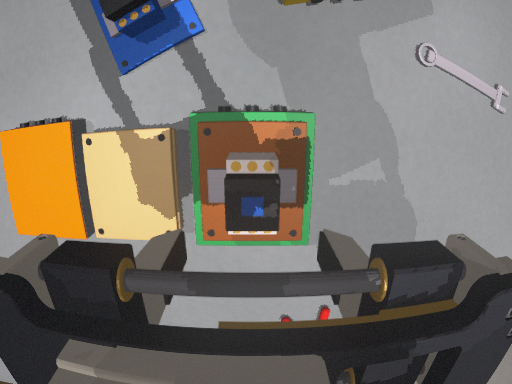

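View pics/side5.png

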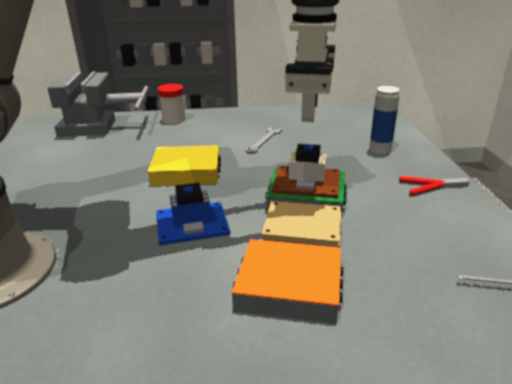

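The wrist view shows the board centred in the green border (190–315, 110–245), and the side view shows the tan stack in place at (302,222). I check the tan board's position, then hand in.

```bash
python3 - <<'E'
from h import *
im=cv2.imread("pics/scene5.png")[:,:,::-1].copy()
m=cv2.inRange(hsv(im),np.array((12,60,110),np.uint8),np.array((24,170,255),np.uint8));m[:,:200]=0;m[:,280:]=0;m[:200]=0;m[275:]=0
print(rect("scene",m,40))
ctrl.finish_job();print(ctrl.observe()['time'])
E
```

```text
((542.3487548828125, 42.22990798950195), (114.8327407836914, 144.2227325439453), 75.03306579589844)
the job is handed in; nothing more can be done
the job is handed in; nothing more can be done
```

I slid the contactor board across onto the green stand, released it and handed the job in at about 9 s of the 35 s allowed. No verdict was reported. I gripped the contactor by its ±y sides and took the board's weight at about 1 mm up. I then slid it about 14 cm along the stack's +y axis, lowered it until the vertical force reversed, opened the gripper and withdrew straight up.

**Last checks:**
- **Board on stand:** the board's centre is about 1 mm from the stand's centre, and its sides are within about 1° of the stand's, in both the wrist and scene views.
- **Side view:** the contactor hides part of the green top from this camera, so its numbers were unusable for this check.
- **Tan boards:** they look undisturbed in every view. My scene-view number for the middle board, taken with the hand-in, came out about 9 mm further out in x than the stack's start. The mask also caught the boards' front edges (it read 144 mm long instead of 130), and correcting for that puts the middle board within about 3 mm of its start. I did not measure the bottom board separately.
- **Robot:** the gripper is clear of everything, with the fingertips at 186 mm height and no contact force.

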